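# Load the cleaned long-pass filters into the rail train in cut-on order

## Task

The four cleaned glass filters stand in the blue rack in no particular order. Put them back into the four holders on the rail so that, starting from the iris, where the light comes in, they run clear, yellow, red, black; each frame must stand upright and fully home in its slot. Lower the glass in rather than dropping it, and leave the brown dropper bottle standing where it is.

Things in the scene. Friction and masses are not known exactly. Their poses are not given: they have to be found in the camera images.
- filter_clear: Colourless glass in a grey slide-in frame 8 mm thick (its y, the way light passes), 60 mm wide (x), 62 mm high; on top, centred, a WHITE grip block 10 mm thick (y), 26 mm wide (x), 28 mm high, top 90 mm above the frame's underside. Origin: centre of the frame's underside, z up. 0.05 to 0.10 kg. Works either way round (half turn about z). All four filters have these sizes.
- filter_yellow: Filter with yellow glass and YELLOW grip, sizes and axes as filter_clear. At the start all four stand in a fixed blue rack, one per slot, in a row along their y, 60 mm apart: undersides 10 mm above the table, grips 72 to 100 mm above it; the rack's slots are shaped like the holders' slots, lips ending 45 mm above the table.
- filter_red: Filter with red glass and RED grip, sizes and axes as filter_clear. Frames have about 1.3 mm play each way in a slot (rack or holder) and may lean there by up to 0.08 rad.
- filter_black: Filter with black (infrared) glass and BLACK grip, sizes and axes as filter_clear.
- holder_a: Drop-in holder, fixed, at one end of a row of four alike on a rail; grey cheeks. Origin: centre of its underside, 20 mm above the table; y along the rail (light path), x across, z up. Slot for a frame (thickness along y): 10.6 mm in y, 63 mm in x, centred on the origin; floor (frame fully home) at z 30 mm; 45-degree lips from z 60 to 65 mm widen the mouth by 5 mm each way.
- holder_b: Second holder of the row, next to holder_a, about 60 mm from it (each may sit up to 4 mm off even pitch); sizes, slot and axes as holder_a.
- holder_c: Third holder of the row, next to holder_b; sizes, slot and axes as holder_a. Fixed obstacles near the way from rack to rail: a black camera on posts at about x 0.42 to 0.54 m, y -0.07 to 0.05 m, 0.26 m high; a red laser box beyond x 0.62 m, y 0.07 to 0.30 m, 0.18 m high; a grey screen on a post near x 0.46 m, y -0.41 m, 0.33 m high.
- holder_d: Fourth holder, at the other end of the row; sizes, slot and axes as holder_a.
- iris: Round black iris on a post with black foot, 65x54x100 mm, fixed on the table at one end of the rail, about 68 mm beyond the end holder: beside holder_a or beside holder_d (it varies). Light enters here. At the other end stands a black cube with green windows on a bright metal pedestal, 101 mm high. Origin: centre of the foot's underside.
- bottle: Brown dropper bottle with black cap, diameter 37 mm, 108 mm high, standing loose on the table in front of the rail; to be left alone. Origin: centre of its underside, z up.
Things that resemble listed ones, but are neither listed nor needed, are in the scene too. What is shaped like the filter_yellow but green is not meant.

How it is judged (in metres and radians):
At the end, for the whole second after the job is handed in: Counted from the holder next to the iris, the clear, yellow, red and black filters stand in the first, second, third and fourth holder: frame underside within 4 mm of the slot floor in height, within 8 mm of the slot's centre horizontally, tilted less than 0.15 rad, released and at rest (((horizontal distance between iris and holder_a below 0.15 m and horizontal distance between filter_clear and holder_a below 0.008 m and z of filter_clear in the frame of holder_a between 0.026 and 0.034 m and horizontal distance between filter_yellow and holder_b below 0.008 m and z of filter_yellow in the frame of holder_b between 0.026 and 0.034 m and horizontal distance between filter_red and holder_c below 0.008 m and z of filter_red in the frame of holder_c between 0.026 and 0.034 m and horizontal distance between filter_black and holder_d below 0.008 m and z of filter_black in the frame of holder_d between 0.026 and 0.034 m) or (horizontal distance between iris and holder_d below 0.15 m and horizontal distance between filter_clear and holder_d below 0.008 m and z of filter_clear in the frame of holder_d between 0.026 and 0.034 m and horizontal distance between filter_yellow and holder_c below 0.008 m and z of filter_yellow in the frame of holder_c between 0.026 and 0.034 m and horizontal distance between filter_red and holder_b below 0.008 m and z of filter_red in the frame of holder_b between 0.026 and 0.034 m and horizontal distance between filter_black and holder_a below 0.008 m and z of filter_black in the frame of holder_a between 0.026 and 0.034 m)) and angle between each of filter_clear, filter_yellow, filter_red, filter_black's own z axis and vertical below 0.15 rad and linear speed of each of filter_clear, filter_yellow, filter_red, filter_black below 0.02 m/s and angular speed of each of filter_clear, filter_yellow, filter_red, filter_black below 0.2 rad/s); the robot touches nothing.
It fails at once if a filter is dropped (falls free of the fingers, faster than 0.8 m/s) ((linear speed of filter_clear above 0.8 m/s and contact force between the fingers and filter_clear below 0.05 N) or (linear speed of filter_yellow above 0.8 m/s and contact force between the fingers and filter_yellow below 0.05 N) or (linear speed of filter_red above 0.8 m/s and contact force between the fingers and filter_red below 0.05 N) or (linear speed of filter_black above 0.8 m/s and contact force between the fingers and filter_black below 0.05 N)).
It fails at once if the dropper bottle is tipped by more than 0.5 rad or shifted by more than 30 mm (angle between bottle's own z axis and vertical above 0.5 rad or distance of bottle from where it was at the start of the episode above 0.03 m).
It also fails if it takes over 134 s, if anything falls off the work surface, if the arm or the gripper's body presses on something with over 40 N, if the wrist force passes 120 N, or if a joint passes its speed limit or range.

## Robot

A 6-joint arm with a two-finger parallel gripper is mounted at the origin on a cart in front of the work surface, level with it; the furniture and walls round the work are solid. World frame = base frame: x ahead of the robot, y to its left, z up, the work surface at z = 0. Lengths are in mm, angles in rad, forces in N, time in s.
With the tool pointing down it reaches from about 275 to 1000 mm from the base axis. Payload 8.4 kg.
Tool frame: the origin (TCP) lies on the centre line of the jaws, within the pads' length; the fingertips stand 25 mm ahead of it and the grasp point (between the pads) lies 6 mm ahead of it; z points along the fingers, y is the line along which they close (so a half turn about z gives the same grasp; the last joint's range is limited). The gripper opens to 85 mm and grips with 20 to 120 N. Pads are 22 mm wide; open, the fingers measure 114 mm over their backs; the gripper's body (76 mm by 85 mm) begins 54 mm behind the grasp point. The pads swing forward as they close: fully open they stand 13 mm farther back than shut.
Start: joints at [1.287, 0.353, 1.633, -0, 1.155, -0.002], TCP at [173.802, 600.351, 256.281] pointing down, gripper open.
Joint ranges: [-2.63, 2.63], [-0.92, 2.1], [0.06, 2.66], [-1.3, 4.44], [0, 2.69], [-3.02, 3.02]. Speed limits (rad/s): [2.22, 2.22, 2.79, 3.14, 3.14, 3.14].

## Interface

Orientations are given as [roll, pitch, yaw] about the fixed x, y, z axes, in that order (R = Rz(yaw) Ry(pitch) Rx(roll)).
In Python, from rig import r gives the robot as it stands.
- The arm moves only by the shell command python3 -m jog 'ROWS' [FORCE]. ROWS is JSON, a list of rows, each a list of 3 entries, a list of its own where there are three numbers: the turn, a rotation vector about the tool's x, y, z in rad, then the shift along the tool's x, y, z in m, then the opening, from -1 (shut) to 1 (fully open). In form: [[[rx, ry, rz], [x, y, z], gripper], ...]. A call has 1 to 12 rows; each row shifts and turns the commanded pose from where the row before left it, along the tool's axes as they then stand; what a row does not reach is not made up. A row lasts 1/10 s, in which the tool goes at most 50 mm and 8.59 degrees, less where a joint would pass 70% of its speed; a pose out of reach is approached as far as the arm can. A call with a gripper value outside its range is refused whole. The fingers move at their own pace and stop on an object; FORCE is the grip in N (left out, the last holds). Time passes only in rows, so rows that do not move let the fingers close. It gives the time, the measured TCP pose, the force, the opening and the grip force at its end, in the units of the state.
- r.sense(): the state, without advancing time (a new reading comes with each control period).
- r.grab_frame(name): name is "scene" or "top" or "wrist"; returns the picture (420x560x3 uint8, red, green, blue); there is no depth.
- r.camera_params(name): a dict with "fx", "fy", "cx", "cy" (pixels), "k1" (the pictures are not rectified: a ray, as slopes to the right and down, at radius r is drawn at 1 + k1 r^2 times it, then the intrinsics apply), "rvec" (rotation vector, rad) and "tvec" (3), from world to camera coordinates, as OpenCV has them; the wrist camera has in their place "hand_eye" (4x4, takes a point from camera to tool coordinates, whose origin is the TCP and whose axes are the flange's). Camera axes: x right, y down, z forward; pixel columns grow to the right and rows downward; lengths in mm; the calibration is good to about 2 mm. A picture is of the moment at which its call begins: read the wrist's pose just before it. camera_params takes no time and is no camera call.
- r.sign_off(): hands the job in; it is judged then, once.
The state is a dict: "clock": time; "qpos": joint angles; "qvel": joint speeds; "joint_efforts": joint torques, N m; "eef_pos": TCP position; "tcp_rot": TCP orientation; "contact_force": force on the tool from outside, world axes, zero at the start; "wrist_torque": the same for the moment, N m; "opening": opening from 0.0 (shut) to 1.0 (fully open); "grasp_force": force on a finger pad.
Only numpy, scipy, OpenCV 4.12 (cv2) and the standard library are available. Lean on these libraries where they do the work, as an engineer would, in place of code of your own. Each camera call takes 0.05 s, during which the arm holds its last target. There are 200 camera calls.

## Working session

There is one attempt and no reset: what is moved stays moved. The work goes in short steps, Python scripts to look and compute and a shell command to move; the robot and the scene stay as the last step left them, time stands still between calls to the robot, and variables do not carry over. Pictures are saved under pics/ and viewed, at most 15 in all, crops included, and the job is handed in when it is done.

```bash
ls; mkdir -p pics; python3 - <<'E'
from rig import r
import cv2
print(r.sense())
for n in ["scene","top","wrist"]:
    print(n,r.camera_params(n))
    cv2.imwrite(f"pics/{n}0.png",r.grab_frame(n)[:,:,::-1])
E
```

```text
pics
{'clock': 0.0, 'qpos': array([ 1.28660551e+00,  3.53632546e-01,  1.63415376e+00, -4.74504969e-06,
        1.15519260e+00, -2.43439715e-03]), 'qvel': array([ 0.00119574,  0.00110559,  0.00138059, -0.00041765, -0.00068772,
        0.00106966]), 'joint_efforts': array([ 3.60817205e-03, -6.05235171e+01, -3.42084646e+01,  3.07670416e-04,
        9.00334097e-03,  7.82598732e-06]), 'eef_pos': array([173.67290845, 599.91731094, 255.56300297]), 'tcp_rot': array([-3.14020639e+00,  9.63759119e-07,  2.85983815e+00]), 'contact_force': array([ 0.28401374,  0.06769417, -0.22800575]), 'wrist_torque': array([-0.0055344 ,  0.06178385,  0.0458289 ]), 'grasp_force': 0.0, 'opening': 1.0000473562228895}
scene {'fx': 447.76943218118913, 'fy': 447.76943218118913, 'cx': 273.29163202616564, 'cy': 211.328498248377, 'k1': -0.054838338763599254, 'rvec': array([ 2.18543792, -0.94282339,  0.37875903]), 'tvec': array([-421.19505033,  365.87564363,  785.9652307 ])}
top {'fx': 430.45504671280275, 'fy': 430.45504671280275, 'cx': 280.4654346547805, 'cy': 206.3600336605834, 'k1': -0.08563965116517264, 'rvec': array([ 2.21734341, -2.16485549,  0.11556191]), 'tvec': array([ -18.22365436,  635.43131893, 1014.05813747])}
wrist {'fx': 315.4631785657031, 'fy': 315.4631785657031, 'cx': 280.4785813433942, 'cy': 209.63235542436993, 'k1': -0.05308773781464053, 'hand_eye': array([[-7.83221111e-04, -9.57583865e-01, -2.88153654e-01,
         7.29343508e+01],
       [ 9.99998336e-01, -1.22478898e-03,  1.35212013e-03,
         1.89858624e-01],
       [-1.64769584e-03, -2.88152115e-01,  9.57583231e-01,
        -1.17692775e+02],
       [ 0.00000000e+00,  0.00000000e+00,  0.00000000e+00,
         1.00000000e+00]])}
```

```bash
python3 - <<'E'
import cv2,numpy as np
a=cv2.imread("pics/scene0.png");b=cv2.imread("pics/top0.png")
cv2.imwrite("pics/s1.png",cv2.resize(a,(800,600),interpolation=2));cv2.imwrite("pics/t1.png",cv2.resize(b,(800,600),interpolation=2))
E
```

```text
(no output)
```

View pics/s1.png

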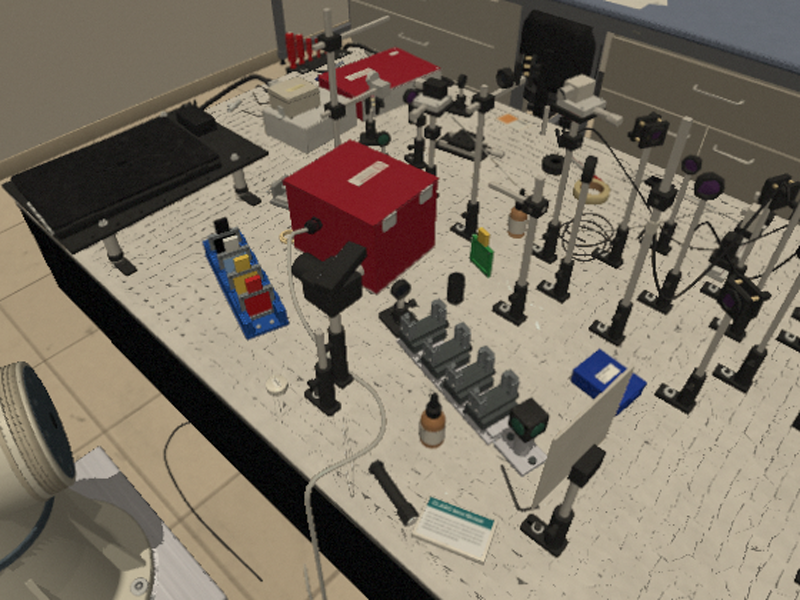

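View pics/t1.png

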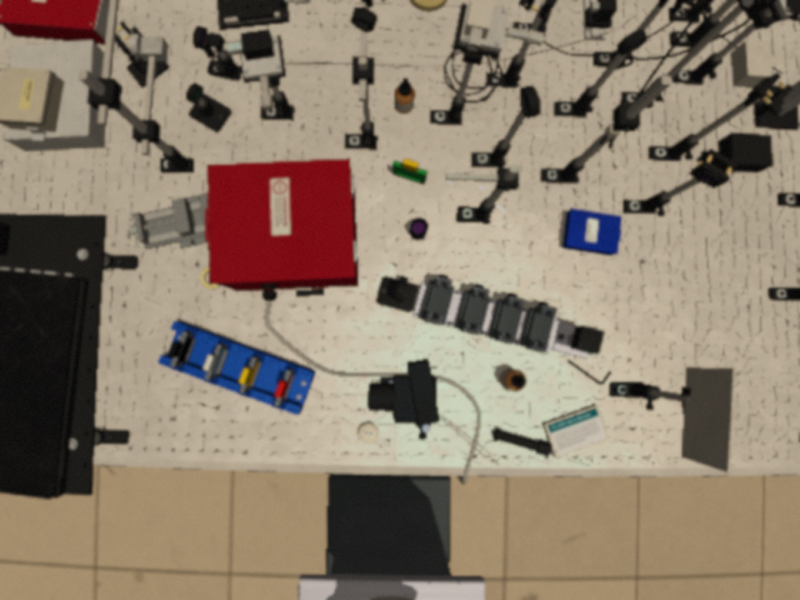

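View pics/wrist0.png

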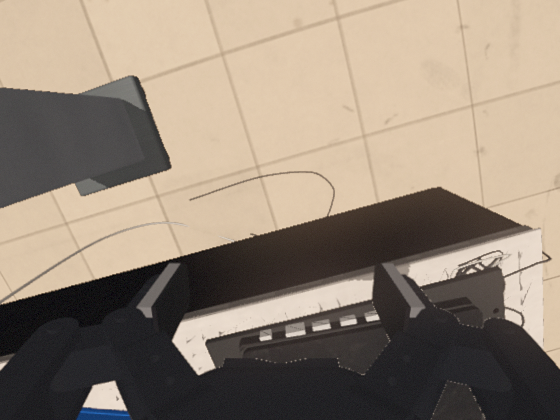

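The iris is at the left (+y) end of the rail in the top view (400,290), with the green-windowed cube at the right (585,338). From left to right, the rack holds black, clear, yellow and red at about (180,345), (212,360), (247,375) and (283,385). The bottle is at (513,378). I'll compute rough positions next.

```bash
cat > h.py <<'E'
from rig import r
import numpy as np, cv2
from scipy.spatial.transform import Rotation as R
def K(p): return np.array([[p['fx'],0,p['cx']],[0,p['fy'],p['cy']],[0,0,1]]), np.array([p['k1'],0,0,0,0.])
def pose(name,s=None):
    "R,t world->cam"
    p=r.camera_params(name)
    if name!="wrist": return R.from_rotvec(p['rvec']).as_matrix(), np.array(p['tvec'])
    T=np.eye(4);T[:3,:3]=R.from_euler('xyz',s['tcp_rot']).as_matrix();T[:3,3]=s['eef_pos']
    M=np.linalg.inv(T@np.array(p['hand_eye'])); return M[:3,:3],M[:3,3]
def ray(name,uv,P):
    k,d=K(r.camera_params(name)); n=cv2.undistortPoints(np.array([[uv]],float),k,d)[0,0]
    Rm,t=P; return -Rm.T@t, Rm.T@np.array([n[0],n[1],1])
def onz(name,uv,z,P):
    o,d=ray(name,uv,P); return o+d*(z-o[2])/d[2]
def tri(rays):
    A=np.zeros((3,3));b=np.zeros(3)
    for o,d in rays:
        d=d/np.linalg.norm(d);M=np.eye(3)-np.outer(d,d);A+=M;b+=M@o
    x=np.linalg.solve(A,b); return x,[np.linalg.norm(np.cross(x-o,d/np.linalg.norm(d))) for o,d in rays]
E
python3 - <<'E'
from h import *
P=pose("top"); 
for n,u,v,z in [("black",182,345,100),("clear",212,358,100),("yel",248,373,100),("red",284,384,100),("A",437,300,85),("B",473,308,85),("C",506,318,85),("D",540,326,85),("iris",400,290,50),("cube",585,338,80),("bottle",513,378,108)]:
    print(n,onz("top",(u*.7,v*.7),z,P).round())
E
```

```text
black [542. 339. 100.]
clear [523. 291. 100.]
yel [502. 233. 100.]
red [486. 177. 100.]
A [624. -60.  85.]
B [ 613. -118.   85.]
C [ 598. -171.   85.]
D [ 586. -226.   85.]
iris [642.  -1.  50.]
cube [ 569. -302.   80.]
bottle [ 504. -179.  108.]
```

```bash
cat > plan.py <<'E'
import sys
from h import *
# plan.py x y z yaw : print total tool-frame shift (m) and turn about tool z for straight translation first, then rotation
s=r.sense();t=np.array([float(v) for v in sys.argv[1:4]]);yaw=float(sys.argv[4])
M=R.from_euler('xyz',s['tcp_rot']).as_matrix();G=R.from_euler('xyz',[np.pi,0,yaw]).as_matrix()
print("now",s['clock'].__round__(2),s['eef_pos'].round(1),s['tcp_rot'].round(4),"q",s['qpos'].round(2))
d=t-s['eef_pos'];print("shift(m)",(M.T@d/1000).round(4),"len",np.linalg.norm(d).round(1),"turn",R.from_matrix(M.T@G).as_rotvec().round(4),"F",s['contact_force'].round(1),"grip",s['grasp_force'],s['opening'])
print("shift in goal frame",(G.T@d/1000).round(4))
E
python3 -m jog '[[[0,0,0],[-0.0422,-0.0237,-0.0055],1],[[0,0,0],[-0.0422,-0.0237,-0.0055],1],[[0,0,0],[-0.0422,-0.0237,-0.0055],1],[[0,0,0],[-0.0422,-0.0237,-0.0055],1],[[0,0,0],[-0.0422,-0.0237,-0.0055],1],[[0,0,0],[-0.0422,-0.0237,-0.0055],1],[[0,0,0],[-0.0422,-0.0237,-0.0055],1],[[0,0,0],[-0.0422,-0.0237,-0.0055],1],[[0,0,0],[-0.0422,-0.0237,-0.0055],1],[[0,0,0],[-0.0422,-0.0237,-0.0055],1]]'
python3 -m jog '[[[0,0,0.145],[0,0,0],1],[[0,0,0.145],[0,0,0],1],[[0,0,0.145],[0,0,0],1],[[0,0,0.145],[0,0,0],1],[[0,0,0.145],[0,0,0],1],[[0,0,0.145],[0,0,0],1],[[0,0,0.145],[0,0,0],1],[[0,0,0.145],[0,0,0],1],[[0,0,0.145],[0,0,0],1],[[0,0,0.145],[0,0,0],1],[[0,0,0.145],[0,0,0],1],[[0,0,0.145],[0,0,0],1]]'
python3 plan.py 514 255 310 -0.333
```

```text
clock: 1.15
eef_pos: [514.3, 253.6, 311.4]
tcp_rot: [3.142, -0.0, 2.86]
contact_force: [-0.3, 0.7, -0.3]
opening: 0.999
grasp_force: 0.0
clock: 2.35
eef_pos: [513.1, 255.3, 311.0]
tcp_rot: [-3.141, 0.0, 1.114]
contact_force: [0.1, -0.3, -0.1]
opening: 1.005
grasp_force: 0.0
now 2.35 [513.1 255.3 311. ] [-3.1413e+00  4.0000e-04  1.1138e+00] q [0.46 0.22 1.68 0.   1.23 0.92]
shift(m) [0.0002 0.0009 0.001 ] len 1.4 turn [0.0000e+00 6.0000e-04 1.4468e+00] F [ 0.1 -0.3 -0.1] grip 0.0 1.0051527803998797
shift in goal frame [ 0.001 -0.     0.001]
```

```bash
python3 -m jog '[[[0,0,0.145],[0,0,0],1],[[0,0,0.145],[0,0,0],1],[[0,0,0.145],[0,0,0],1],[[0,0,0.145],[0,0,0],1],[[0,0,0.145],[0,0,0],1],[[0,0,0.145],[0,0,0],1],[[0,0,0.145],[0,0,0],1],[[0,0,0.145],[0,0,0],1],[[0,0,0.145],[0,0,0],1],[[0,0,0.14],[0,0,0],1],[[0,0,0],[0,0,0],1],[[0,0,0],[0,0,0],1]]' >/dev/null
cat > snap.py <<'E'
import sys,json
from h import *
s=r.sense();im=r.grab_frame("wrist");n=sys.argv[1]
cv2.imwrite(f"pics/{n}.png",im[:,:,::-1]);json.dump({k:list(s[k]) for k in('eef_pos','tcp_rot')},open(f"pics/{n}.json","w"))
E
python3 snap.py w1; python3 plan.py 514 255 310 -0.333
python3 -m jog '[[[0,0,0],[0.025,0.025,0.025],1],[[0,0,0],[0.025,0.025,0.025],1],[[0,0,0],[0,0,0],1],[[0,0,0],[0,0,0],1]]'; python3 snap.py w2
python3 -c "
import cv2
for n in('w1','w2'):
  cv2.imwrite(f'pics/{n}b.png',cv2.resize(cv2.imread(f'pics/{n}.png'),(800,600),interpolation=2))"
```

```text
now 3.6 [513.2 255.3 311.2] [ 3.1414e+00  2.0000e-04 -3.2140e-01] q [0.46 0.22 1.68 0.   1.23 2.35]
shift(m) [0.0009 0.     0.0012] len 1.5 turn [0.0002 0.0002 0.0116] F [-1.2 -0.4 -0.1] grip 0.0 1.0002105692187744
shift in goal frame [0.0009 0.     0.0012]
clock: 4.0
eef_pos: [544.6, 191.4, 260.8]
tcp_rot: [3.141, 0.001, -0.325]
contact_force: [0.8, 0.1, 0.1]
opening: 1.001
grasp_force: 0.0
```

View pics/w1b.png

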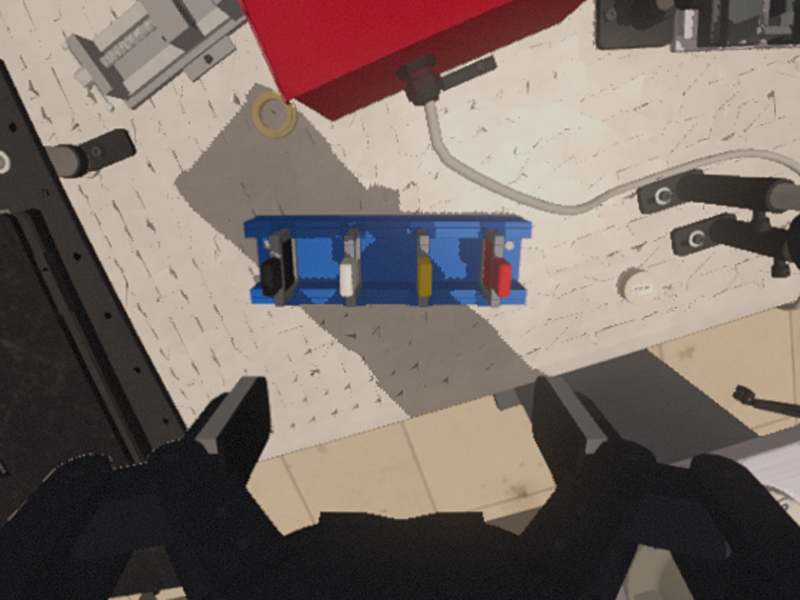

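View pics/w2b.png

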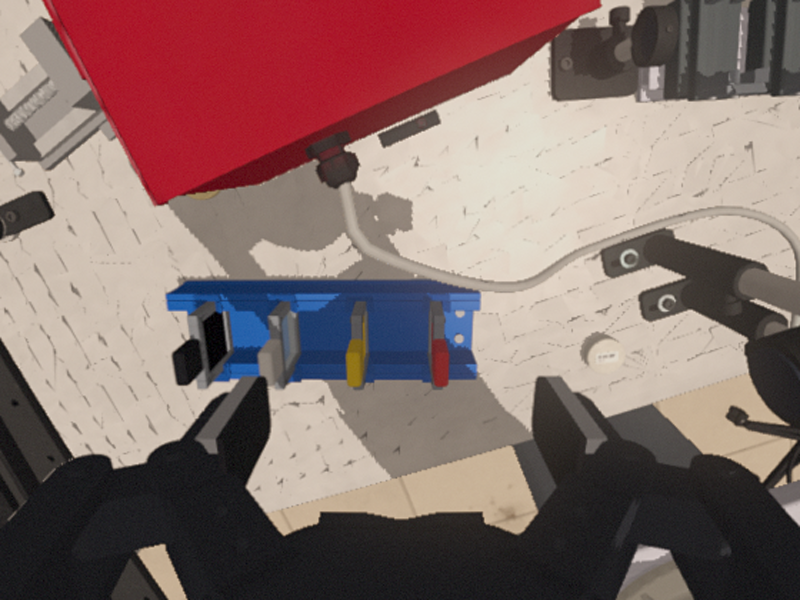

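Both views show the rack with its four grips, in the order black, clear, yellow, red from left to right. I'll enlarge them to measure.

```bash
python3 -c "
import cv2,numpy as np
a=cv2.imread('pics/w1.png')[145:220,170:370];b=cv2.imread('pics/w2.png')[200:275,115:315]
cv2.imwrite('pics/c1.png',cv2.resize(np.vstack([a,b]),None,fx=4,fy=4,interpolation=2))"
```

```text
(no output)
```

View pics/c1.png

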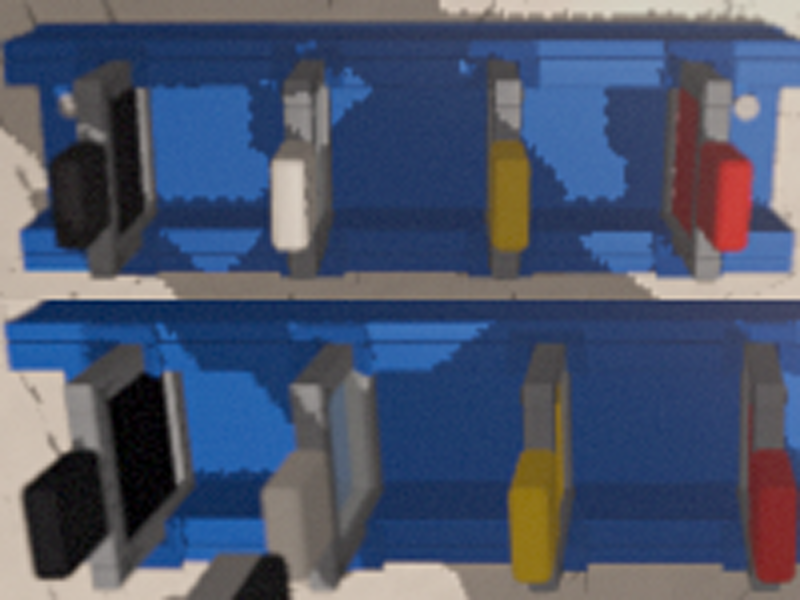

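```bash
cat > rk.py <<'E'
from h import *
import json
L=lambda n:{k:np.array(v) for k,v in json.load(open(f"pics/{n}.json")).items()}
P1,P2=pose("wrist",L("w1")),pose("wrist",L("w2"))
g={"black":((71,202),(46,532)),"clear":((290,203),(285,532)),"yellow":((509,202),(531,534)),"red":((730,203),(773,535))}
X={}
for n,(a,b) in g.items():
    u=(a[0]/4+169.6,a[1]/4+144.6);v=(b[0]/4+114.6,(b[1]-300)/4+199.6)
    x,e=tri([ray("wrist",u,P1),ray("wrist",v,P2)])
    z1,z2=onz("wrist",u,100,P1),onz("wrist",v,100,P2); X[n]=(z1+z2)/2
    print(n,x.round(1),np.round(e,1),"z100:",z1.round(1),z2.round(1))
p=np.array([X[k] for k in("red","yellow","clear","black")]);d=np.polyfit(np.arange(4),p,1)
print("pitch",d[0],"yaw",-np.arctan2(d[0][0],d[0][1]));print((np.arange(4)[:,None]*d[0]+d[1]).round(1))
E
python3 rk.py
```

```text
black [537.2 353.9 100.8] [0.1 0.1] z100: [537.  354.1 100. ] [537.1 354.4 100. ]
clear [517.9 298.3  99. ] [0.2 0.2] z100: [517.9 298.  100. ] [518.5 298.  100. ]
yellow [498.8 241.9  98.5] [0.4 0.4] z100: [499.6 242.1 100. ] [499.1 241.3 100. ]
red [480.9 185.9 101.4] [0.1 0.1] z100: [480.6 185.8 100. ] [480.1 185.9 100. ]
pitch [1.88880074e+01 5.61632357e+01 8.43923960e-15] yaw -0.32442315273779154
[[480.4 185.7 100. ]
 [499.3 241.9 100. ]
 [518.2 298.  100. ]
 [537.1 354.2 100. ]]
```

```bash
python3 plan.py 608 -140 320 -0.225
```

```text
now 4.05 [544.8 192.2 261.6] [-3.1412e+00  1.0000e-04 -3.2440e-01] q [0.34 0.27 1.73 0.   1.14 2.23]
shift(m) [ 0.1658  0.2947 -0.0586] len 343.2 turn [-0.0004  0.0001 -0.0994] F [-0.3 -0.5 -0.7] grip 0.0 0.9961127773586155
shift in goal frame [ 0.1357  0.3097 -0.0584]
```

```bash
python3 -m jog '[[[0,0,0],[0.0166,0,-0.0293],1],[[0,0,0],[0.0166,0.01,-0.0293],1],[[0,0,0],[0.0166,0.036,0],1],[[0,0,0],[0.0166,0.036,0],1],[[0,0,0],[0.0166,0.036,0],1],[[0,0,0],[0.0166,0.036,0],1],[[0,0,0],[0.0166,0.036,0],1],[[0,0,0],[0.0166,0.036,0],1],[[0,0,0],[0.0166,0.036,0],1],[[0,0,0],[0.0166,0.033,0],1],[[0,0,-0.1],[0,0,0],1],[[0,0,0],[0,0,0],1]]'
python3 -m jog '[[[0,0,0],[0,0,0],1],[[0,0,0],[0,0,0],1]]'
python3 snap.py w3
python3 -m jog '[[[0,0,0],[0.02,-0.02,0.035],1],[[0,0,0],[0.02,-0.02,0.035],1],[[0,0,0],[0,0,0],1],[[0,0,0],[0,0,0],1],[[0,0,0],[0,0,0],1]]'
python3 snap.py w4
python3 -c "
import cv2,numpy as np
a=cv2.imread('pics/w3.png');cv2.imwrite('pics/w3b.png',cv2.resize(a,(800,600),interpolation=2))"
```

```text
clock: 5.25
eef_pos: [608.2, -140.6, 320.9]
tcp_rot: [-3.141, -0.001, -0.223]
contact_force: [0.2, 0.8, -0.4]
opening: 0.998
grasp_force: 0.0
clock: 5.45
eef_pos: [607.9, -139.4, 320.4]
tcp_rot: [-3.141, -0.001, -0.225]
contact_force: [-0.5, -0.2, -0.2]
opening: 0.998
grasp_force: 0.0
clock: 6.0
eef_pos: [655.8, -110.5, 251.2]
tcp_rot: [3.141, -0.001, -0.225]
contact_force: [-0.2, -0.0, 0.6]
opening: 1.002
grasp_force: 0.0
```

View pics/w3b.png

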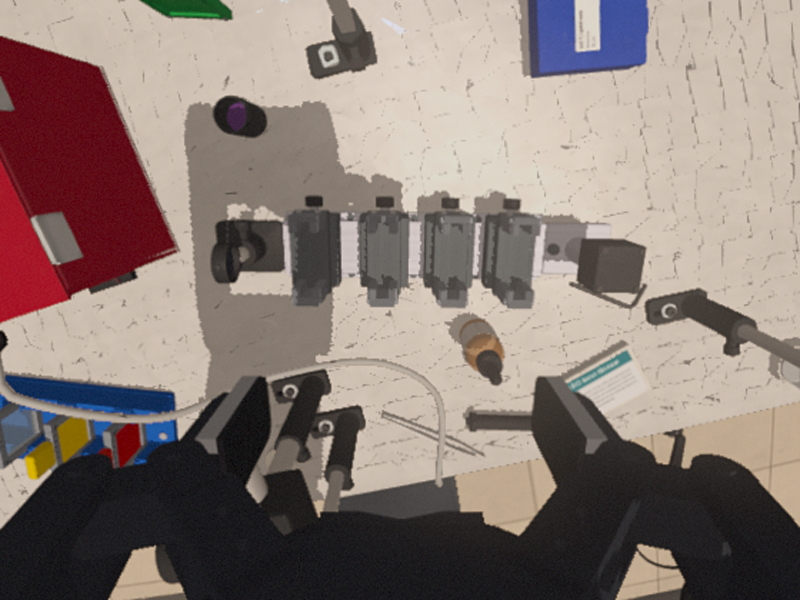

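```bash
python3 - <<'E'
import cv2,numpy as np
from rk import *
k,d=K(r.camera_params("wrist"));Rm,t=pose("wrist",L("w4"))
for p in [(624,-60,85),(586,-226,85)]:print(cv2.projectPoints(np.array([p],float),cv2.Rodrigues(Rm)[0],t,k,d)[0].ravel())
a=cv2.imread('pics/w3.png')[135:220,195:395];cv2.imwrite('pics/c3.png',cv2.resize(a,None,fx=4,fy=4,interpolation=2))
b=cv2.imread('pics/w4.png');
cv2.imwrite('pics/c4.png',cv2.resize(b[170:290,210:450],None,fx=3.333,fy=3.333,interpolation=2))
E
```

```text
black [537.2 353.8 100.8] [0.1 0.1] z100: [537. 354. 100.] [537.1 354.4 100. ]
clear [518.  298.3  99. ] [0.2 0.2] z100: [518.  297.9 100. ] [518.5 297.9 100. ]
yellow [498.9 241.9  98.5] [0.4 0.4] z100: [499.6 242.1 100. ] [499.1 241.2 100. ]
red [481.  185.8 101.5] [0.1 0.1] z100: [480.6 185.7 100. ] [480.2 185.8 100. ]
pitch [1.88885973e+01 5.61576809e+01 8.43923960e-15] yaw -0.3244624735730487
[[480.4 185.6 100. ]
 [499.3 241.8 100. ]
 [518.2 298.  100. ]
 [537.1 354.1 100. ]]
[237.72398932 240.38545346]
[412.44813608 240.08855056]
```

View pics/c3.png

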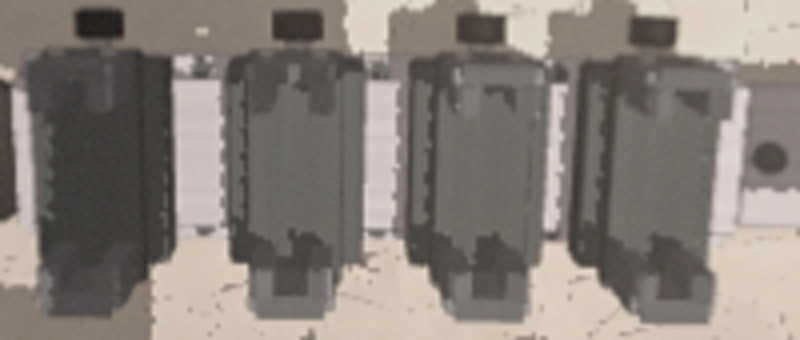

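View pics/c4.png

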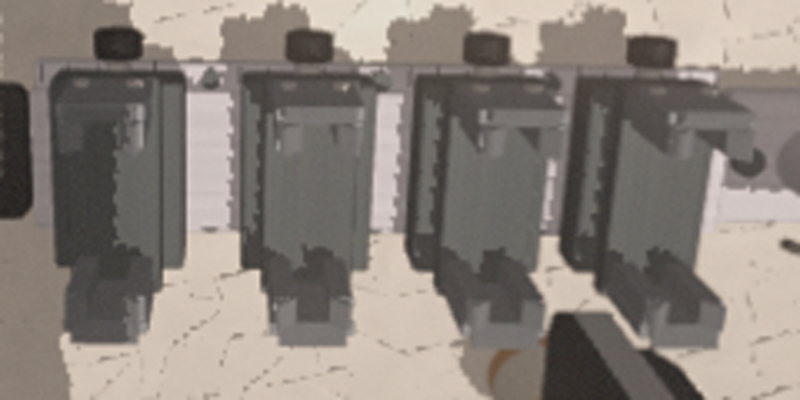

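```bash
cat > rail.py <<'E'
from h import *
import json
L=lambda n:{k:np.array(v) for k,v in json.load(open(f"pics/{n}.json")).items()}
P3,P4=pose("wrist",L("w3")),pose("wrist",L("w4"))
F={"A":((78,316),(104,342)),"B":((292,319),(314,345)),"C":((487,320),(505,346)),"D":((672,321),(686,346))}
B={"A":((75,72),(101,110)),"B":((291,72),(318,112)),"C":((498,73),(522,113)),"D":((688,73),(711,114))}
c=[]
for n in "ABCD":
    m=[]
    for Q in (F,B):
        a,b=Q[n];u=(a[0]/4+194.6,a[1]/4+134.6);v=(b[0]/3.3333+209.65,b[1]/3.3333+169.65)
        x,e=tri([ray("wrist",u,P3),ray("wrist",v,P4)]);z=(onz("wrist",u,85,P3)+onz("wrist",v,85,P4))/2
        m.append(z);print(n,x.round(1),np.round(e,1),"z85",z.round(1),onz("wrist",u,85,P3).round(1))
    d=m[1]-m[0];c.append((m[0]+m[1])/2);print("  mid",c[-1].round(1),"len",np.linalg.norm(d).round(1),"yaw",np.arctan2(d[1],d[0]).round(3))
c=np.array(c);d=np.diff(c,axis=0);print(np.linalg.norm(d,axis=1));e=c[3]-c[0];print("rail yaw",np.arctan2(-e[0],e[1])+0, np.arctan2(e[0],-e[1]))
E
python3 rail.py
```

```text
A [589.1 -53.5  82.7] [0.1 0.1] z85 [589.9 -54.1  85. ] [589.7 -54.2  85. ]
A [657.4 -70.1  72.8] [0.5 0.5] z85 [659.2 -72.7  85. ] [658.2 -73.4  85. ]
  mid [624.5 -63.4  85. ] len 71.7 yaw -0.262
B [ 574.2 -115.2   83.3] [0. 0.] z85 [ 574.9 -115.3   85. ] [ 574.7 -115.4   85. ]
B [ 643.8 -131.3   77.1] [0.1 0.1] z85 [ 645.3 -131.5   85. ] [ 644.6 -132.    85. ]
  mid [ 610.1 -123.4   85. ] len 72.2 yaw -0.227
C [ 561.7 -171.2   85.2] [0.2 0.2] z85 [ 561.6 -171.2   85. ] [ 561.6 -171.1   85. ]
C [ 630.5 -188.6   77.9] [0. 0.] z85 [ 632.2 -187.5   85. ] [ 631.5 -188.    85. ]
  mid [ 596.9 -179.4   85. ] len 72.4 yaw -0.227
D [ 550.3 -224.1   87.6] [0.5 0.5] z85 [ 549.  -224.8   85. ] [ 549.1 -224.2   85. ]
D [ 619.6 -240.4   82.8] [0.2 0.2] z85 [ 620.2 -239.7   85. ] [ 619.8 -239.7   85. ]
  mid [ 584.6 -232.2   85. ] len 72.8 yaw -0.207
[61.7481975  57.45854587 54.30201839]
rail yaw 2.909123894044271 -0.232468759545522
```

The iris stands beside holder A (left), so clear goes to A, yellow to B, red to C and black to D. Next I move above the red filter.

```bash
python3 plan.py 480.4 185.7 200 -0.324
```

```text
now 6.05 [ 655.9 -110.8  251.6] [ 3.1415e+00 -2.2000e-03 -2.2540e-01] q [-0.17  0.42  1.55 -0.    1.17  1.63]
shift(m) [-0.2374 -0.2497  0.0511] len 348.3 turn [-0.     -0.0022  0.0986] F [ 1.3 -0.5  0.5] grip 0.0 0.9987803687021225
shift in goal frame [-0.2607 -0.2252  0.0516]
```

```bash
python3 -m jog '[[[0,0,0],[0,0,-0.045],-0.2],[[0,0,0],[0,0,-0.045],-0.2],[[0,0,0],[-0.0297,-0.0312,0],-0.2],[[0,0,0],[-0.0297,-0.0312,0],-0.2],[[0,0,0],[-0.0297,-0.0312,0],-0.2],[[0,0,0],[-0.0297,-0.0312,0],-0.2],[[0,0,0],[-0.0297,-0.0312,0],-0.2],[[0,0,0],[-0.0297,-0.0312,0],-0.2],[[0,0,0],[-0.0297,-0.0312,0],-0.2],[[0,0,0],[-0.0297,-0.0312,0],-0.2],[[0,0,0.0986],[0,0,0.045],-0.2],[[0,0,0],[0,0,0.045],-0.2]]'
python3 -m jog '[[[0,0,0],[0,0,0.04],-0.2],[[0,0,0],[0,0,0],-0.2],[[0,0,0],[0,0,0],-0.2]]'
python3 plan.py 480.4 185.7 94 -0.324; python3 snap.py w5; python3 - <<'E'
from rk import *
k,d=K(r.camera_params("wrist"));Rm,t=pose("wrist",L("w5"))
im=cv2.imread("pics/w5.png")
for c in ((480.4,185.7),(499.3,241.9)):
  q=[(c[0]+a*np.cos(-.324)-b*np.sin(-.324),c[1]+a*np.sin(-.324)+b*np.cos(-.324),100) for a,b in((-13,-5),(13,-5),(13,5),(-13,5))]
  u=cv2.projectPoints(np.array(q,float),cv2.Rodrigues(Rm)[0],t,k,d)[0]
  cv2.polylines(im,[u.astype(int)],True,(0,255,0),1)
cv2.imwrite("pics/w5b.png",im[120:420,80:480][:, :])
E
```

```text
clock: 7.25
eef_pos: [480.4, 187.2, 252.0]
tcp_rot: [-3.137, -0.006, -0.325]
contact_force: [1.3, 0.2, -0.1]
opening: 0.395
grasp_force: 0.0
clock: 7.55
eef_pos: [480.3, 185.7, 211.4]
tcp_rot: [-3.141, -0.001, -0.324]
contact_force: [0.5, 0.4, 0.6]
opening: 0.401
grasp_force: 0.0
now 7.55 [480.3 185.7 211.4] [-3.1411e+00 -8.0000e-04 -3.2440e-01] q [ 0.37  0.23  1.91 -0.    1.    2.26]
shift(m) [ 0.     -0.      0.1174] len 117.4 turn [-0.0005 -0.0008 -0.0004] F [0.5 0.4 0.6] grip 0.0 0.4006121944921993
shift in goal frame [ 1.000e-04 -1.000e-04  1.174e-01]
black [537.2 353.9 100.8] [0.1 0.1] z100: [537.  354.1 100. ] [537.1 354.4 100. ]
clear [517.9 298.3  99. ] [0.2 0.2] z100: [517.9 298.  100. ] [518.5 298.  100. ]
yellow [498.8 241.9  98.5] [0.4 0.4] z100: [499.6 242.1 100. ] [499.1 241.3 100. ]
red [480.9 185.9 101.4] [0.1 0.1] z100: [480.6 185.8 100. ] [480.1 185.9 100. ]
pitch [1.88881442e+01 5.61629578e+01 8.43923960e-15] yaw -0.3244268357659297
[[480.4 185.7 100. ]
 [499.3 241.9 100. ]
 [518.2 298.  100. ]
 [537.1 354.2 100. ]]
```

View pics/w5b.png

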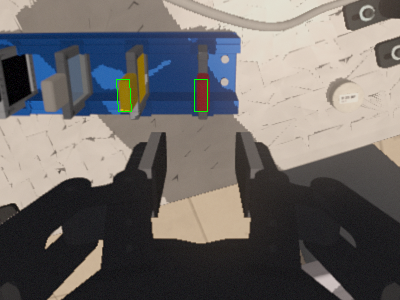

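The predicted outlines sit on the yellow and red grips, at crop positions (124,95) and (201,95), and the jaws are centred on red. I'm descending to grip it.

```bash
python3 -m jog '[[[0,0,0],[0,0,0.04],-0.2],[[0,0,0],[0,0,0.04],-0.2],[[0,0,0],[0,0,0.025],-0.2],[[0,0,0],[0,0,0.0124],-0.2],[[0,0,0],[0,0,0],-0.2],[[0,0,0],[0,0,0],-1],[[0,0,0],[0,0,0],-1],[[0,0,0],[0,0,0],-1],[[0,0,0],[0,0,0],-1],[[0,0,0],[0,0,0],-1],[[0,0,0],[0,0,0],-1],[[0,0,0],[0,0,0],-1]]' 40
python3 plan.py 598.1 -179.7 360 -0.229
```

```text
clock: 8.8
eef_pos: [480.9, 185.6, 94.4]
tcp_rot: [-3.141, -0.002, -0.323]
contact_force: [-0.1, -4.6, 5.9]
opening: 0.11
grasp_force: 39.0
now 8.8 [480.9 185.6  94.4] [-3.1408e+00 -2.5000e-03 -3.2330e-01] q [ 0.37  0.41  1.99 -0.    0.74  2.26]
shift(m) [ 0.2279  0.309  -0.2652] len 466.6 turn [-0.0007 -0.0025 -0.0943] F [-0.1 -4.6  5.9] grip 38.95655035972595 0.1096532332942488
shift in goal frame [ 0.1971  0.3292 -0.2656]
```

```bash
python3 -m jog '[[[0,0,0],[0,0,-0.015],-1],[[0,0,0],[0,0,-0.03],-1],[[0,0,0],[0,0,-0.045],-1],[[0,0,0],[0,0,-0.045],-1],[[0,0,0],[0,0,-0.045],-1],[[0,0,0],[0,0,-0.045],-1],[[0,0,0],[0,0,-0.04],-1]]'
python3 -m jog '[[[0,0,0],[0.0253,0.0343,0],-1],[[0,0,0],[0.0253,0.0343,0],-1],[[0,0,0],[0.0253,0.0343,0],-1],[[0,0,0],[0.0253,0.0343,0],-1],[[0,0,0],[0.0253,0.0343,0],-1],[[0,0,0],[0.0253,0.0343,0],-1],[[0,0,0],[0.0253,0.0343,0],-1],[[0,0,0],[0.0253,0.0343,0],-1],[[0,0,0],[0.0255,0.0346,0],-1],[[0,0,-0.0943],[0,0,0],-1],[[0,0,0],[0,0,0],-1],[[0,0,0],[0,0,0],-1]]'
python3 plan.py 598.1 -179.7 180 -0.229
```

```text
clock: 9.5
eef_pos: [479.6, 185.8, 361.5]
tcp_rot: [-3.139, -0.003, -0.324]
contact_force: [0.7, 0.6, -1.2]
opening: 0.109
grasp_force: 39.4
clock: 10.7
eef_pos: [597.3, -179.3, 358.4]
tcp_rot: [-3.141, -0.001, -0.232]
contact_force: [0.1, 0.4, -1.1]
opening: 0.109
grasp_force: 39.6
now 10.7 [ 597.3 -179.3  358.4] [-3.1414e+00 -8.0000e-04 -2.3190e-01] q [-0.29  0.27  1.52  0.    1.35  1.51]
shift(m) [0.0008 0.0003 0.1784] len 178.4 turn [-0.0002 -0.0008 -0.0029] F [ 0.1  0.4 -1.1] grip 39.554648995399475 0.1092533741771414
shift in goal frame [0.0009 0.0002 0.1784]
```

```bash
python3 -m jog '[[[0,0,0],[0.0008,0.0003,0.045],-1],[[0,0,0],[0,0,0.045],-1],[[0,0,0],[0,0,0.045],-1],[[0,0,0],[0,0,0.03],-1],[[0,0,0],[0,0,0.0164],-1],[[0,0,0],[0,0,0],-1],[[0,0,0],[0,0,0],-1]]'
python3 snap.py w6; python3 -c "
import cv2
cv2.imwrite('pics/w6b.png',cv2.resize(cv2.imread('pics/w6.png')[180:380,140:420],(784,560),interpolation=2))"; python3 plan.py 598.1 -179.7 134 -0.229
```

```text
clock: 11.4
eef_pos: [598.6, -179.4, 177.1]
tcp_rot: [-3.142, -0.001, -0.23]
contact_force: [1.1, 0.4, -0.4]
opening: 0.114
grasp_force: 39.5
now 11.45 [ 599.  -179.8  177.7] [ 3.1415e+00 -2.2000e-03 -2.2960e-01] q [-0.29  0.43  1.7   0.    1.    1.51]
shift(m) [-0.001   0.0001  0.0437] len 43.7 turn [ 0.0001 -0.0022 -0.0006] F [ 0.8  1.6 -0.9] grip 39.51411724090576 0.10942961592359003
shift in goal frame [-0.0009  0.0001  0.0437]
```

View pics/w6b.png

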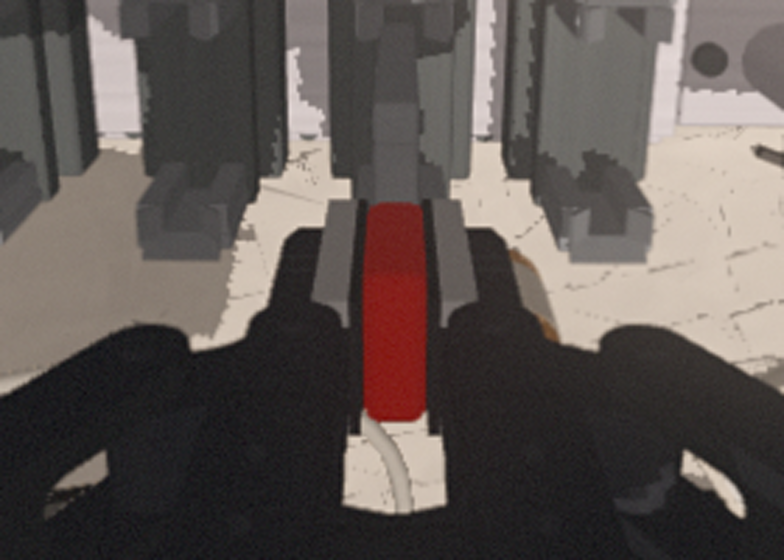

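The red frame hangs at crop column 396. The rear cheek of holder C is centred near 404, so the frame is within about 2 mm and the lips will catch it. Bottle (530,290) is clear. I'm lowering slowly.

```bash
python3 -m jog '[[[0,0,0],[-0.001,0.001,0.008],-1],[[0,0,0],[0,0,0.006],-1],[[0,0,0],[0,0,0],-1]]';python3 -m jog '[[[0,0,0],[0,0,0.006],-1],[[0,0,0],[0,0,0.005],-1],[[0,0,0],[0,0,0],-1]]'
```

```text
clock: 11.75
eef_pos: [596.8, -180.9, 161.6]
tcp_rot: [-3.142, 0.0, -0.23]
contact_force: [0.7, -0.4, -1.5]
opening: 0.109
grasp_force: 39.5
clock: 12.05
eef_pos: [596.9, -180.8, 150.3]
tcp_rot: [-3.142, 0.0, -0.23]
contact_force: [0.7, -0.2, -0.8]
opening: 0.114
grasp_force: 39.5
```

```bash
python3 plan.py 598.1 -179.7 134 -0.229
```

```text
now 12.05 [ 596.9 -180.8  150.3] [-3.1415e+00  5.0000e-04 -2.2960e-01] q [-0.3   0.46  1.72  0.    0.95  1.5 ]
shift(m) [ 0.0009 -0.0014  0.0163] len 16.4 turn [-0.0001  0.0005 -0.0006] F [ 0.7 -0.2 -0.8] grip 39.509031772613525 0.1136875938298888
shift in goal frame [ 0.0009 -0.0014  0.0163]
```

```bash
python3 -m jog '[[[0,0,0],[0,0,0.006],-1],[[0,0,0],[0,0,0.006],-1],[[0,0,0],[0,0,0.003],-1],[[0,0,0],[0,0,0],-1]]';python3 -m jog '[[[0,0,0],[0,0,0.001],-1],[[0,0,0],[0,0,0],-1],[[0,0,0],[0,0,0],-1]]'
```

```text
clock: 12.45
eef_pos: [596.9, -180.8, 135.5]
tcp_rot: [-3.142, 0.001, -0.23]
contact_force: [0.7, 0.6, -2.1]
opening: 0.108
grasp_force: 39.5
clock: 12.75
eef_pos: [597.0, -180.8, 135.2]
tcp_rot: [-3.142, 0.0, -0.229]
contact_force: [-0.0, -0.4, -0.6]
opening: 0.116
grasp_force: 39.5
```

```bash
python3 -m jog '[[[0,0,0],[0,0,0.001],-1],[[0,0,0],[0,0,0],-1],[[0,0,0],[0,0,0],-1]]'; python3 -m jog '[[[0,0,0],[0,0,0.001],-1],[[0,0,0],[0,0,0],-1],[[0,0,0],[0,0,0],-1]]'
```

```text
clock: 13.05
eef_pos: [597.1, -180.9, 134.5]
tcp_rot: [3.142, -0.0, -0.229]
contact_force: [-1.8, 0.1, 3.8]
opening: 0.109
grasp_force: 40.2
clock: 13.35
eef_pos: [597.2, -181.0, 134.5]
tcp_rot: [3.141, -0.001, -0.23]
contact_force: [-3.8, 0.9, 13.1]
opening: 0.112
grasp_force: 41.7
```

Contact at 134.5 shows the frame is home. I release it and go for yellow.

```bash
python3 -m jog '[[[0,0,0],[0,0,-0.001],-0.2],[[0,0,0],[0,0,0],-0.2],[[0,0,0],[0,0,0],-0.2],[[0,0,0],[0,0,0],-0.2],[[0,0,0],[0,0,-0.015],-0.2],[[0,0,0],[0,0,-0.045],-0.2],[[0,0,0],[0,0,-0.045],-0.2],[[0,0,0],[0,0,-0.045],-0.2],[[0,0,0],[0,0,-0.045],-0.2],[[0,0,0],[0,0,0],-0.2]]'
python3 plan.py 499.3 241.9 94 -0.324
```

```text
clock: 14.35
eef_pos: [599.7, -181.6, 337.6]
tcp_rot: [3.141, -0.012, -0.229]
contact_force: [1.0, 0.1, -0.4]
opening: 0.404
grasp_force: 0.0
now 14.35 [ 599.7 -181.6  337.6] [ 3.1408 -0.0119 -0.2294] q [-0.3   0.29  1.55  0.    1.3   1.5 ]
shift(m) [-0.197  -0.3898  0.2409] len 498.8 turn [ 0.0002 -0.012   0.0945] F [ 1.   0.1 -0.4] grip 0.0 0.4036302830826391
shift in goal frame [-0.23   -0.3695  0.2436]
```

```bash
python3 -m jog '[[[0,0,0],[-0.0197,-0.039,0],-0.2],[[0,0,0],[-0.0197,-0.039,0],-0.2],[[0,0,0],[-0.0197,-0.039,0],-0.2],[[0,0,0],[-0.0197,-0.039,0],-0.2],[[0,0,0],[-0.0197,-0.039,0],-0.2],[[0,0,0],[-0.0197,-0.039,0],-0.2],[[0,0,0],[-0.0197,-0.039,0],-0.2],[[0,0,0],[-0.0197,-0.039,0],-0.2],[[0,0,0],[-0.0197,-0.039,0],-0.2],[[0,0,0],[-0.0197,-0.039,0],-0.2],[[0,0,0.0945],[0,0,0.04],-0.2],[[0,0,0],[0,0,0.04],-0.2]]'
python3 -m jog '[[[0,0,0],[0,0,0.04],-0.2],[[0,0,0],[0,0,0.03],-0.2],[[0,0,0],[0,0,0],-0.2],[[0,0,0],[0,0,0],-0.2],[[0,0,0],[0,0,0],-0.2]]'
python3 plan.py 499.3 241.9 94 -0.324
```

```text
clock: 15.55
eef_pos: [494.1, 245.6, 249.8]
tcp_rot: [-3.139, -0.003, -0.324]
contact_force: [0.4, 0.4, -0.8]
opening: 0.402
grasp_force: 0.0
clock: 16.05
eef_pos: [495.1, 244.3, 181.2]
tcp_rot: [-3.139, -0.002, -0.324]
contact_force: [0.3, -0.6, -0.2]
opening: 0.404
grasp_force: 0.0
now 16.05 [495.1 244.3 181.2] [-3.1394e+00 -2.2000e-03 -3.2410e-01] q [0.46 0.33 1.86 0.   0.95 2.35]
shift(m) [0.0045 0.0011 0.0872] len 87.3 turn [-0.0022 -0.0022 -0.0001] F [ 0.3 -0.6 -0.2] grip 0.0 0.4041913602042486
shift in goal frame [0.0047 0.0009 0.0872]
```

```bash
python3 -m jog '[[[-0.002,-0.002,0],[0.0047,0.001,0],-0.2],[[0,0,0],[0,0,0.04],-0.2],[[0,0,0],[0,0,0.03],-0.2],[[0,0,0],[0,0,0.0172],-0.2],[[0,0,0],[0,0,0],-0.2],[[0,0,0],[0,0,0],-1],[[0,0,0],[0,0,0],-1],[[0,0,0],[0,0,0],-1],[[0,0,0],[0,0,0],-1],[[0,0,0],[0,0,0],-1],[[0,0,0],[0,0,0],-1],[[0,0,0],[0,0,0],-1]]' 40
python3 plan.py 611 -124.5 360 -0.229
```

```text
clock: 17.25
eef_pos: [499.0, 241.6, 93.6]
tcp_rot: [3.142, -0.0, -0.324]
contact_force: [0.7, -1.9, 6.5]
opening: 0.107
grasp_force: 43.1
now 17.25 [499.  241.6  93.6] [ 3.1416e+00 -3.0000e-04 -3.2390e-01] q [ 0.45  0.45  1.91 -0.    0.78  2.34]
shift(m) [ 0.2228  0.3115 -0.2664] len 466.5 turn [ 0.     -0.0003 -0.0949] F [ 0.7 -1.9  6.5] grip 43.08140158653259 0.10723702002300753
shift in goal frame [ 0.1922  0.3312 -0.2664]
```

```bash
python3 -m jog '[[[0,0,0],[0,0,-0.015],-1],[[0,0,0],[0,0,-0.03],-1],[[0,0,0],[0,0,-0.045],-1],[[0,0,0],[0,0,-0.045],-1],[[0,0,0],[0,0,-0.045],-1],[[0,0,0],[0,0,-0.045],-1],[[0,0,0],[0,0,-0.041],-1]]'
python3 -m jog '[[[0,0,0],[0.0248,0.0346,0],-1],[[0,0,0],[0.0248,0.0346,0],-1],[[0,0,0],[0.0248,0.0346,0],-1],[[0,0,0],[0.0248,0.0346,0],-1],[[0,0,0],[0.0248,0.0346,0],-1],[[0,0,0],[0.0248,0.0346,0],-1],[[0,0,0],[0.0248,0.0346,0],-1],[[0,0,0],[0.0248,0.0346,0],-1],[[0,0,0],[0.0246,0.0346,0],-1],[[0,0,-0.0949],[0,0,0],-1],[[0,0,0],[0,0,0.04],-1],[[0,0,0],[0,0,0.045],-1]]'
python3 -m jog '[[[0,0,0],[0,0,0.045],-1],[[0,0,0],[0,0,0.035],-1],[[0,0,0],[0,0,0.01],-1],[[0,0,0],[0,0,0],-1],[[0,0,0],[0,0,0],-1],[[0,0,0],[0,0,0],-1]]'
python3 snap.py w7; python3 -c "
import cv2
cv2.imwrite('pics/w7b.png',cv2.resize(cv2.imread('pics/w7.png')[180:380,140:420],(784,560),interpolation=2))"; python3 plan.py 611 -124.5 134 -0.229
```

```text
clock: 17.95
eef_pos: [498.2, 241.4, 361.0]
tcp_rot: [3.141, 0.001, -0.324]
contact_force: [1.2, 1.0, -0.6]
opening: 0.109
grasp_force: 41.8
clock: 19.15
eef_pos: [611.6, -125.6, 274.5]
tcp_rot: [3.14, -0.003, -0.23]
contact_force: [-0.0, -0.2, -1.4]
opening: 0.112
grasp_force: 41.9
clock: 19.75
eef_pos: [611.7, -125.1, 185.5]
tcp_rot: [3.14, -0.002, -0.229]
contact_force: [0.1, 0.8, -1.1]
opening: 0.108
grasp_force: 41.8
now 19.8 [ 611.5 -125.1  185.3] [ 3.1399e+00 -1.3000e-03 -2.2910e-01] q [-0.2   0.42  1.7  -0.    1.02  1.6 ]
shift(m) [-0.0007 -0.0006  0.0513] len 51.3 turn [ 0.0017 -0.0013 -0.0001] F [-0.6 -0.2 -0.7] grip 41.78186237812042 0.10757671159268613
shift in goal frame [-0.0007 -0.0005  0.0513]
```

View pics/w7b.png

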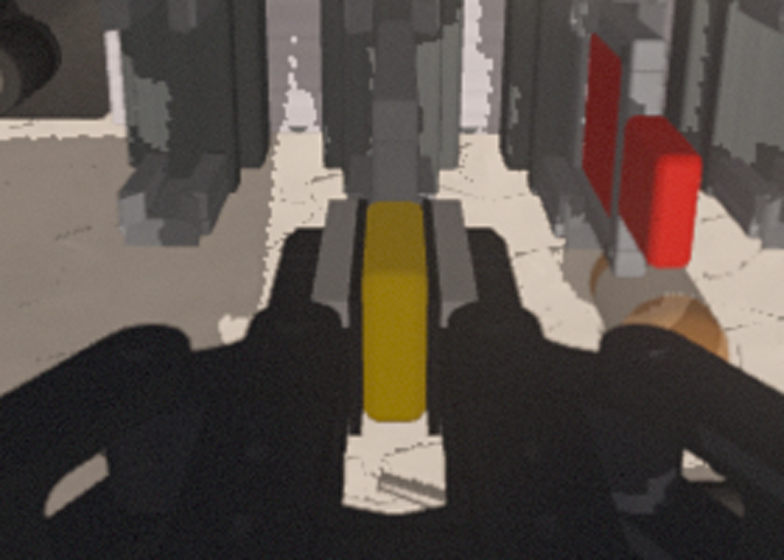

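Red stands seated in C (660,190). Yellow (395) is centred over B's cheeks (345 to 443), so I'm lowering it.

```bash
python3 -m jog '[[[0.0017,-0.001,0],[-0.0007,-0.0005,0.014],-1],[[0,0,0],[0,0,0.008],-1],[[0,0,0],[0,0,0.006],-1],[[0,0,0],[0,0,0.006],-1],[[0,0,0],[0,0,0],-1]]';python3 -m jog '[[[0,0,0],[0,0,0.006],-1],[[0,0,0],[0,0,0.006],-1],[[0,0,0],[0,0,0.003],-1],[[0,0,0],[0,0,0],-1]]'
```

```text
clock: 20.3
eef_pos: [609.8, -124.3, 148.1]
tcp_rot: [3.141, 0.003, -0.229]
contact_force: [3.4, -0.2, -2.8]
opening: 0.11
grasp_force: 41.6
clock: 20.7
eef_pos: [609.8, -124.3, 133.8]
tcp_rot: [3.141, 0.003, -0.229]
contact_force: [4.0, -0.3, -3.4]
opening: 0.11
grasp_force: 41.6
```

```bash
python3 -m jog '[[[0,0,0],[0,0,0.001],-1],[[0,0,0],[0,0,0],-1],[[0,0,0],[0,0,0],-1]]'; python3 -m jog '[[[0,0,0],[0,0,0.001],-1],[[0,0,0],[0,0,0],-1],[[0,0,0],[0,0,0],-1]]'
```

```text
clock: 21.0
eef_pos: [609.9, -124.3, 133.6]
tcp_rot: [3.141, 0.002, -0.229]
contact_force: [2.3, -1.3, 4.9]
opening: 0.108
grasp_force: 42.6
clock: 21.3
eef_pos: [609.9, -124.3, 133.6]
tcp_rot: [3.142, 0.002, -0.229]
contact_force: [-1.8, 0.1, 14.5]
opening: 0.112
grasp_force: 44.2
```

Yellow is home. I release it, rise, and go to clear at (518.2, 298).

```bash
python3 -m jog '[[[0,0,0],[0,0,-0.001],-0.2],[[0,0,0],[0,0,0],-0.2],[[0,0,0],[0,0,0],-0.2],[[0,0,0],[0,0,0],-0.2],[[0,0,0],[0,0,-0.015],-0.2],[[0,0,0],[0,0,-0.045],-0.2],[[0,0,0],[0,0,-0.045],-0.2],[[0,0,0],[0,0,-0.045],-0.2],[[0,0,0],[0,0,-0.045],-0.2],[[0,0,0],[0,0,0],-0.2],[[0,0,0],[0,0,0],-0.2],[[0,0,0],[0,0,0],-0.2]]'
python3 plan.py 518.2 298 94 -0.324
```

```text
clock: 22.5
eef_pos: [609.5, -124.2, 327.4]
tcp_rot: [3.141, 0.005, -0.229]
contact_force: [0.6, -0.5, 0.7]
opening: 0.4
grasp_force: 0.0
now 22.5 [ 609.5 -124.2  327.4] [ 3.1415  0.0046 -0.2291] q [-0.2   0.29  1.56  0.    1.3   1.6 ]
shift(m) [-0.1838 -0.3904  0.2342] len 491.0 turn [0.0003 0.0046 0.0949] F [ 0.6 -0.5  0.7] grip 0.0 0.4001260608335753
shift in goal frame [-0.221  -0.3712  0.2334]
```

```bash
python3 -m jog '[[[0,0.0046,0],[-0.0185,-0.039,0],-0.2],[[0,0,0],[-0.0185,-0.039,0],-0.2],[[0,0,0],[-0.0185,-0.039,0],-0.2],[[0,0,0],[-0.0185,-0.039,0],-0.2],[[0,0,0],[-0.0185,-0.039,0],-0.2],[[0,0,0],[-0.0185,-0.039,0],-0.2],[[0,0,0],[-0.0185,-0.039,0],-0.2],[[0,0,0],[-0.0185,-0.039,0],-0.2],[[0,0,0],[-0.0185,-0.039,0],-0.2],[[0,0,0],[-0.0185,-0.039,0],-0.2],[[0,0,0.0949],[0,0,0.04],-0.2],[[0,0,0],[0,0,0.04],-0.2]]'
python3 -m jog '[[[0,0,0],[0,0,0.04],-0.2],[[0,0,0],[0,0,0.03],-0.2],[[0,0,0],[0,0,0],-0.2],[[0,0,0],[0,0,0],-0.2],[[0,0,0],[0,0,0],-0.2]]'
python3 plan.py 518.2 298 94 -0.324
```

```text
clock: 23.7
eef_pos: [518.0, 298.9, 246.2]
tcp_rot: [-3.141, -0.001, -0.325]
contact_force: [-0.1, -0.8, -0.4]
opening: 0.401
grasp_force: 0.0
clock: 24.2
eef_pos: [519.6, 297.8, 179.3]
tcp_rot: [-3.14, -0.003, -0.324]
contact_force: [0.1, -0.2, 0.0]
opening: 0.401
grasp_force: 0.0
now 24.2 [519.6 297.8 179.3] [-3.1402e+00 -2.7000e-03 -3.2410e-01] q [ 0.52  0.39  1.76 -0.    0.98  2.41]
shift(m) [-0.0016  0.0004  0.0853] len 85.3 turn [-0.0014 -0.0027 -0.0001] F [ 0.1 -0.2  0. ] grip 0.0 0.40054150226437435
shift in goal frame [-0.0014  0.0003  0.0853]
```

```bash
python3 -m jog '[[[-0.0014,-0.0027,0],[-0.0014,0.0003,0],-0.2],[[0,0,0],[0,0,0.04],-0.2],[[0,0,0],[0,0,0.03],-0.2],[[0,0,0],[0,0,0.0153],-0.2],[[0,0,0],[0,0,0],-0.2],[[0,0,0],[0,0,0],-1],[[0,0,0],[0,0,0],-1],[[0,0,0],[0,0,0],-1],[[0,0,0],[0,0,0],-1],[[0,0,0],[0,0,0],-1],[[0,0,0],[0,0,0],-1],[[0,0,0],[0,0,0],-1]]' 40
python3 plan.py 625.7 -63.2 360 -0.229
```

```text
clock: 25.4
eef_pos: [518.4, 298.1, 94.3]
tcp_rot: [-3.141, -0.001, -0.324]
contact_force: [0.0, -0.9, 7.7]
opening: 0.112
grasp_force: 42.6
now 25.4 [518.4 298.1  94.3] [-3.1407e+00 -8.0000e-04 -3.2390e-01] q [0.52 0.51 1.81 0.   0.82 2.41]
shift(m) [ 0.217   0.3081 -0.2658] len 461.2 turn [-0.0008 -0.0008 -0.0949] F [ 0.  -0.9  7.7] grip 42.62084126472473 0.11158699662891275
shift in goal frame [ 0.1866  0.3275 -0.2657]
```

```bash
python3 -m jog '[[[0,0,0],[0,0,-0.015],-1],[[0,0,0],[0,0,-0.03],-1],[[0,0,0],[0,0,-0.045],-1],[[0,0,0],[0,0,-0.045],-1],[[0,0,0],[0,0,-0.045],-1],[[0,0,0],[0,0,-0.045],-1],[[0,0,0],[0,0,-0.041],-1]]'
python3 -m jog '[[[0,0,0],[0.0241,0.0342,0],-1],[[0,0,0],[0.0241,0.0342,0],-1],[[0,0,0],[0.0241,0.0342,0],-1],[[0,0,0],[0.0241,0.0342,0],-1],[[0,0,0],[0.0241,0.0342,0],-1],[[0,0,0],[0.0241,0.0342,0],-1],[[0,0,0],[0.0241,0.0342,0],-1],[[0,0,0],[0.0241,0.0342,0],-1],[[0,0,0],[0.0242,0.0345,0],-1],[[0,0,-0.0949],[0,0,0],-1],[[0,0,0],[0,0,0.04],-1],[[0,0,0],[0,0,0.045],-1]]'
python3 -m jog '[[[0,0,0],[0,0,0.045],-1],[[0,0,0],[0,0,0.035],-1],[[0,0,0],[0,0,0.01],-1],[[0,0,0],[0,0,0],-1],[[0,0,0],[0,0,0],-1],[[0,0,0],[0,0,0],-1]]'
python3 snap.py w8; python3 -c "
import cv2
cv2.imwrite('pics/w8b.png',cv2.resize(cv2.imread('pics/w8.png')[180:380,140:420],(784,560),interpolation=2))"; python3 plan.py 625.7 -63.2 134 -0.229
```

```text
clock: 26.1
eef_pos: [517.3, 297.5, 362.5]
tcp_rot: [-3.141, -0.0, -0.324]
contact_force: [0.1, -1.3, -0.1]
opening: 0.113
grasp_force: 41.4
clock: 27.3
eef_pos: [626.2, -64.2, 275.9]
tcp_rot: [3.141, -0.004, -0.23]
contact_force: [0.6, 0.1, -1.5]
opening: 0.109
grasp_force: 41.5
clock: 27.9
eef_pos: [626.5, -63.7, 186.3]
tcp_rot: [3.141, -0.002, -0.229]
contact_force: [-0.3, -0.2, 0.0]
opening: 0.11
grasp_force: 41.5
now 27.95 [626.2 -63.7 186. ] [ 3.1408e+00 -2.0000e-03 -2.2900e-01] q [-0.1   0.43  1.69 -0.    1.02  1.7 ]
shift(m) [-0.0007 -0.0004  0.052 ] len 52.0 turn [ 0.0008 -0.002  -0.    ] F [-0.5  0.2 -0.5] grip 41.45415544509888 0.1100526603199777
shift in goal frame [-0.0006 -0.0003  0.052 ]
```

View pics/w8b.png

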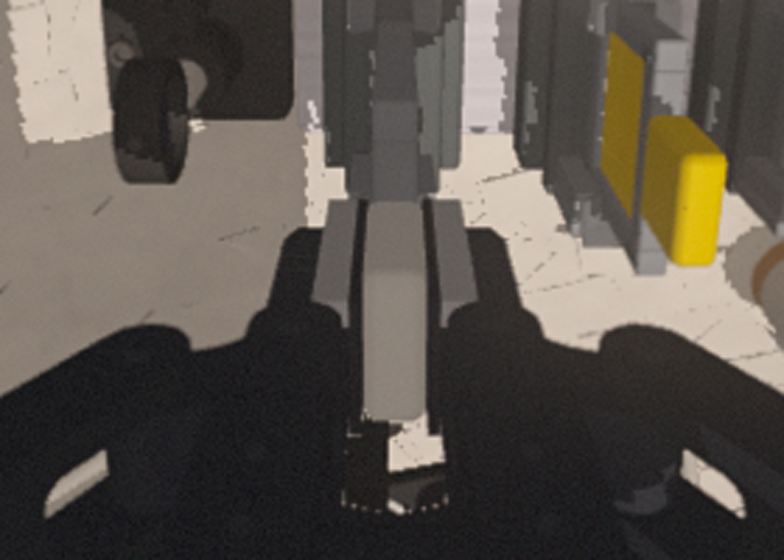

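Yellow stands in B (685,190). Clear (395) is centred over A's cheeks (345 to 442), and the iris is at (150,120), clear of the gripper. I'm lowering clear.

```bash
python3 -m jog '[[[0.0008,-0.002,0],[-0.0004,-0.0003,0.014],-1],[[0,0,0],[0,0,0.008],-1],[[0,0,0],[0,0,0.006],-1],[[0,0,0],[0,0,0.006],-1],[[0,0,0],[0,0,0],-1]]';python3 -m jog '[[[0,0,0],[0,0,0.006],-1],[[0,0,0],[0,0,0.006],-1],[[0,0,0],[0,0,0.003],-1],[[0,0,0],[0,0,0],-1]]'; python3 -m jog '[[[0,0,0],[0,0,0.001],-1],[[0,0,0],[0,0,0],-1],[[0,0,0],[0,0,0],-1]]'
```

```text
clock: 28.45
eef_pos: [624.8, -63.3, 148.7]
tcp_rot: [3.141, 0.003, -0.229]
contact_force: [5.3, -1.0, -4.0]
opening: 0.115
grasp_force: 41.2
clock: 28.85
eef_pos: [624.9, -63.3, 134.4]
tcp_rot: [3.141, 0.003, -0.229]
contact_force: [5.0, -1.6, -2.8]
opening: 0.108
grasp_force: 41.3
clock: 29.15
eef_pos: [625.0, -63.3, 134.3]
tcp_rot: [3.141, 0.002, -0.229]
contact_force: [3.4, -1.0, 5.7]
opening: 0.106
grasp_force: 42.3
```

```bash
python3 -m jog '[[[0,0,0],[0,0,0],-0.2],[[0,0,0],[0,0,0],-0.2],[[0,0,0],[0,0,0],-0.2],[[0,0,0],[0,0,0],-0.2],[[0,0,0],[0,0,-0.015],-0.2],[[0,0,0],[0,0,-0.045],-0.2],[[0,0,0],[0,0,-0.045],-0.2],[[0,0,0],[0,0,-0.045],-0.2],[[0,0,0],[0,0,-0.045],-0.2],[[0,0,0],[0,0,0],-0.2],[[0,0,0],[0,0,0],-0.2],[[0,0,0],[0,0,0],-0.2]]'
python3 plan.py 537.1 354.2 94 -0.324
```

```text
clock: 30.35
eef_pos: [624.5, -63.2, 328.1]
tcp_rot: [3.141, 0.005, -0.229]
contact_force: [0.5, 0.7, 0.7]
opening: 0.4
grasp_force: 0.0
now 30.35 [624.5 -63.2 328.1] [ 3.141   0.0048 -0.2291] q [-0.1   0.3   1.54 -0.    1.3   1.7 ]
shift(m) [-0.1788 -0.3868  0.2347] len 486.5 turn [0.0008 0.0048 0.0949] F [0.5 0.7 0.7] grip 0.0 0.4002007334216644
shift in goal frame [-0.2157 -0.3678  0.2341]
```

```bash
python3 -m jog '[[[0,0.0048,0],[-0.018,-0.0387,0],-0.2],[[0,0,0],[-0.018,-0.0387,0],-0.2],[[0,0,0],[-0.018,-0.0387,0],-0.2],[[0,0,0],[-0.018,-0.0387,0],-0.2],[[0,0,0],[-0.018,-0.0387,0],-0.2],[[0,0,0],[-0.018,-0.0387,0],-0.2],[[0,0,0],[-0.018,-0.0387,0],-0.2],[[0,0,0],[-0.018,-0.0387,0],-0.2],[[0,0,0],[-0.018,-0.0387,0],-0.2],[[0,0,0],[-0.018,-0.0387,0],-0.2],[[0,0,0.0949],[0,0,0.04],-0.2],[[0,0,0],[0,0,0.04],-0.2]]'
python3 -m jog '[[[0,0,0],[0,0,0.04],-0.2],[[0,0,0],[0,0,0.03],-0.2],[[0,0,0],[0,0,0],-0.2],[[0,0,0],[0,0,0],-0.2],[[0,0,0],[0,0,0],-0.2]]'
python3 plan.py 537.1 354.2 94 -0.324
```

```text
clock: 31.55
eef_pos: [537.1, 355.9, 246.6]
tcp_rot: [3.141, -0.001, -0.325]
contact_force: [0.9, 0.0, -0.2]
opening: 0.399
grasp_force: 0.0
clock: 32.05
eef_pos: [538.8, 354.9, 179.9]
tcp_rot: [-3.14, -0.003, -0.324]
contact_force: [0.1, 0.3, -0.4]
opening: 0.402
grasp_force: 0.0
now 32.05 [538.8 354.9 179.9] [-3.1403e+00 -2.7000e-03 -3.2410e-01] q [ 0.58  0.46  1.66 -0.    1.02  2.48]
shift(m) [-0.0016  0.0013  0.0859] len 86.0 turn [-0.0013 -0.0027 -0.0001] F [ 0.1  0.3 -0.4] grip 0.0 0.40174106913350816
shift in goal frame [-0.0014  0.0012  0.0859]
```

```bash
python3 -m jog '[[[-0.0013,-0.0027,0],[-0.0014,0.0012,0],-0.2],[[0,0,0],[0,0,0.04],-0.2],[[0,0,0],[0,0,0.03],-0.2],[[0,0,0],[0,0,0.0159],-0.2],[[0,0,0],[0,0,0],-0.2],[[0,0,0],[0,0,0],-1],[[0,0,0],[0,0,0],-1],[[0,0,0],[0,0,0],-1],[[0,0,0],[0,0,0],-1],[[0,0,0],[0,0,0],-1],[[0,0,0],[0,0,0],-1],[[0,0,0],[0,0,0],-1]]' 40
python3 plan.py 585.5 -233.8 360 -0.229
```

```text
clock: 33.25
eef_pos: [537.3, 354.3, 94.3]
tcp_rot: [-3.141, -0.001, -0.324]
contact_force: [-0.2, -0.2, 7.2]
opening: 0.113
grasp_force: 42.5
now 33.25 [537.3 354.3  94.3] [-3.1407e+00 -7.0000e-04 -3.2400e-01] q [ 0.58  0.56  1.71 -0.    0.87  2.48]
shift(m) [ 0.2331  0.5419 -0.266 ] len 647.1 turn [-0.0009 -0.0008 -0.095 ] F [-0.2 -0.2  7.2] grip 42.485400438308716 0.11313309148351802
shift in goal frame [ 0.1805  0.5618 -0.2657]
```

```bash
python3 -m jog '[[[0,0,0],[0,0,-0.015],-1],[[0,0,0],[0,0,-0.03],-1],[[0,0,0],[0,0,-0.045],-1],[[0,0,0],[0,0,-0.045],-1],[[0,0,0],[0,0,-0.045],-1],[[0,0,0],[0,0,-0.045],-1],[[0,0,0],[0,0,-0.041],-1]]'
python3 -m jog '[[[0,0,0],[0.01665,0.0387,0],-1],[[0,0,0],[0.01665,0.0387,0],-1],[[0,0,0],[0.01665,0.0387,0],-1],[[0,0,0],[0.01665,0.0387,0],-1],[[0,0,0],[0.01665,0.0387,0],-1],[[0,0,0],[0.01665,0.0387,0],-1],[[0,0,0],[0.01665,0.0387,0],-1],[[0,0,0],[0.01665,0.0387,0],-1],[[0,0,0],[0.01665,0.0387,0],-1],[[0,0,0],[0.01665,0.0387,0],-1],[[0,0,0],[0.01665,0.0387,0],-1],[[0,0,0],[0.01665,0.0387,0],-1]]'
python3 -m jog '[[[0,0,0],[0.01665,0.0387,0],-1],[[0,0,0],[0.01665,0.0387,0],-1],[[0,0,-0.095],[0,0,0],-1],[[0,0,0],[0,0,0.04],-1],[[0,0,0],[0,0,0.045],-1],[[0,0,0],[0,0,0.045],-1],[[0,0,0],[0,0,0.035],-1],[[0,0,0],[0,0,0.01],-1],[[0,0,0],[0,0,0],-1],[[0,0,0],[0,0,0],-1],[[0,0,0],[0,0,0],-1]]'
python3 snap.py w9; python3 -c "
import cv2
cv2.imwrite('pics/w9b.png',cv2.resize(cv2.imread('pics/w9.png')[180:380,140:420],(784,560),interpolation=2))"; python3 plan.py 585.5 -233.8 134 -0.229
```

```text
clock: 33.95
eef_pos: [536.2, 353.6, 362.3]
tcp_rot: [3.141, 0.0, -0.324]
contact_force: [0.1, -0.1, -1.3]
opening: 0.111
grasp_force: 41.2
clock: 35.15
eef_pos: [577.6, -151.6, 360.3]
tcp_rot: [3.14, 0.0, -0.324]
contact_force: [0.7, 0.4, -0.5]
opening: 0.108
grasp_force: 41.3
clock: 36.25
eef_pos: [586.1, -234.6, 186.6]
tcp_rot: [3.14, -0.002, -0.229]
contact_force: [-0.5, -0.8, -0.7]
opening: 0.109
grasp_force: 41.2
now 36.3 [ 585.9 -234.6  186.4] [ 3.1396e+00 -2.0000e-03 -2.2900e-01] q [-0.38  0.43  1.68 -0.    1.02  1.42]
shift(m) [-0.0007 -0.0007  0.0524] len 52.4 turn [ 0.002 -0.002  0.   ] F [-0.2 -1.1 -1.2] grip 41.21554791927338 0.10744372881203301
shift in goal frame [-0.0006 -0.0006  0.0524]
```

View pics/w9b.png

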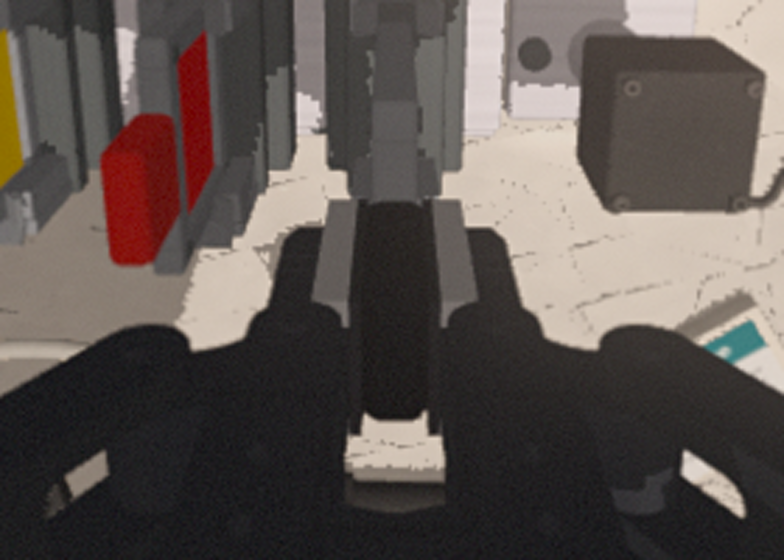

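Black (395) is centred over D's cheeks (347 to 443), and the cube (670,120) is clear. I'm lowering it.

```bash
python3 -m jog '[[[0.002,-0.001,0],[0,-0.0003,0.014],-1],[[0,0,0],[0,0,0.008],-1],[[0,0,0],[0,0,0.006],-1],[[0,0,0],[0,0,0.006],-1],[[0,0,0],[0,0,0],-1]]';python3 -m jog '[[[0,0,0],[0,0,0.006],-1],[[0,0,0],[0,0,0.006],-1],[[0,0,0],[0,0,0.003],-1],[[0,0,0],[0,0,0],-1]]'; python3 -m jog '[[[0,0,0],[0,0,0.001],-1],[[0,0,0],[0,0,0],-1],[[0,0,0],[0,0,0],-1]]'
```

```text
clock: 36.8
eef_pos: [584.2, -233.7, 148.7]
tcp_rot: [-3.141, 0.004, -0.229]
contact_force: [0.1, -0.0, -1.1]
opening: 0.11
grasp_force: 41.2
clock: 37.2
eef_pos: [584.6, -233.8, 134.7]
tcp_rot: [-3.141, 0.003, -0.229]
contact_force: [0.0, -0.9, -1.5]
opening: 0.112
grasp_force: 41.2
clock: 37.5
eef_pos: [584.8, -233.8, 134.4]
tcp_rot: [-3.141, 0.002, -0.229]
contact_force: [-1.3, -0.2, 4.6]
opening: 0.112
grasp_force: 41.9
```

Black is home, so I release it, rise and check the row with a wrist picture.

```bash
python3 -m jog '[[[0,0,0],[0,0,0],-0.2],[[0,0,0],[0,0,0],-0.2],[[0,0,0],[0,0,0],-0.2],[[0,0,0],[0,0,0],-0.2],[[0,0,0],[0,0,-0.015],-0.2],[[0,0,0],[0,0,-0.045],-0.2],[[0,0,0],[0,0,-0.045],-0.2],[[0,0,0],[0,0,-0.045],-0.2],[[0,0,0],[0.01,-0.03,-0.045],-0.2],[[0,0,0],[0.01,-0.03,0],-0.2],[[0,0,0],[0.01,-0.03,0],-0.2],[[0,0,0],[0,0,0],-0.2]]'
python3 -m jog '[[[0,0,0],[0,0,0],-0.2],[[0,0,0],[0,0,0],-0.2]]'
python3 snap.py w10; python3 -c "
import cv2
cv2.imwrite('pics/w10b.png',cv2.resize(cv2.imread('pics/w10.png')[100:280,160:420],(780,540),interpolation=2))"
```

```text
clock: 38.7
eef_pos: [634.9, -152.6, 326.5]
tcp_rot: [-3.14, 0.0, -0.226]
contact_force: [-1.6, -0.1, -0.4]
opening: 0.402
grasp_force: 0.0
clock: 38.9
eef_pos: [632.9, -156.2, 325.2]
tcp_rot: [-3.141, 0.002, -0.229]
contact_force: [0.9, -0.3, 0.1]
opening: 0.397
grasp_force: 0.0
```

View pics/w10b.png

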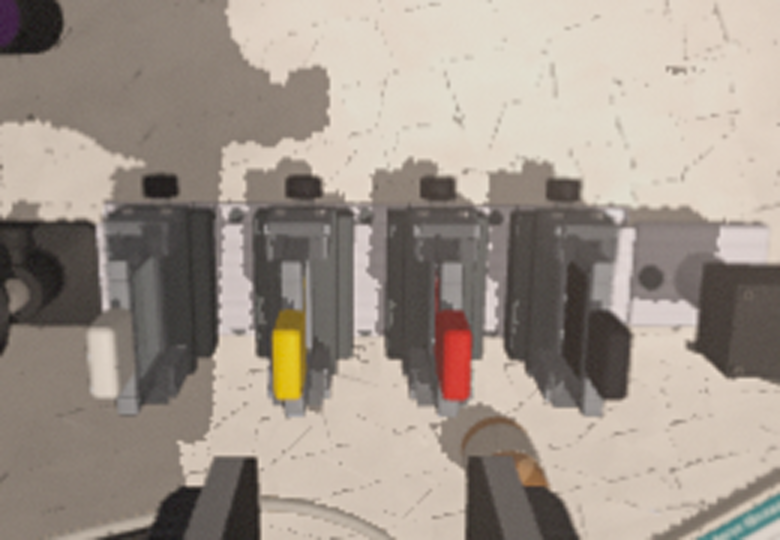

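From the iris at the left, clear (108,355), yellow (289,355), red (455,355) and black (608,355) all stand seated. The bottle (510,440) is still upright.

```bash
python3 -c "
from rig import r
print(r.sign_off())"
```

```text
the job is handed in; nothing more can be done
None
```

The job is handed in: clear, yellow, red and black stand in holders A to D from the iris, each lowered until it met the slot floor, and the bottle was not touched; sign-off returned no verdict.

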